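# Raise the telescopic work support and hold it up

### The job

The little telescopic work support on the bench is locked down: take the steel nail punch out of the tool block and, with its tip, press the small button recessed in the support's lock housing so that the post pops up to its first stop, then stand the punch back in a hole of the tool block and let go of it. Then grip the wooden head of the post, pull it straight up to its second stop (the end of its travel) and finish while holding it there, because its return spring draws it down again when let go. Leave the other things on the bench where they are.

Things in the scene. Friction and masses are not known exactly. Their poses are not given: they have to be found in the camera images.
- prop: telescopic work support, screwed to the bench. Origin on the bench under its upright tube's axis; z up, x towards the lock housing. Foot plate 175 x 85 mm, 12 mm thick, from 52 mm behind to 123 mm ahead of that axis. Tube 33 mm wide, collar 42 mm wide with its top at 125 mm. Lock housing: grey block 46 x 46 mm, top at 55 mm, centred 80 mm along +x, button recessed in its top
- button_top (a point): centre of the top face of the round steel release button, 13 mm in diameter; it lies 4 mm below the housing's top in a recess 17 mm in diameter, is pressed straight down, and moves with the button
- button (a joint): how far the release button is pressed down, 0 to 0.006 m; it springs back by itself. It starts to move at about 1 N and is fully down at about 4 N; at 4 mm the lock lets the post go. Until then the post cannot be pulled up
- post_head (a point): centre of the post's wooden head: a bar 70 mm long along the support's y, 24 mm thick along its x, 26 mm tall; rises with the post. Locked down, it is 153 mm above the bench and its underside stands 15 mm above the collar. Below the head the steel post is 18 mm in diameter
- post (a joint): rise of the post, 0 (locked down) to 0.100 m (second stop, a hard end stop). Once unlocked, a spring lifts it to the first stop, about 0.022 (0.018 to 0.026), where it stays; beyond that the spring pulls back, about 5 N at the second stop, and draws the post down again if let go. It does not turn
- rack: wooden tool block, 60 x 160 mm, 50 mm tall, fixed to the bench; origin under its centre, row of three upright holes along its y, 50 mm apart. Holes are 15 mm in diameter and 45 mm deep (floor 5 mm above the bench)
- rack_hole0 (a point): centre of the mouth of the hole at y = -50 mm of the block, at its top face
- rack_hole1 (a point): centre of the mouth of the middle hole (empty at the start)
- rack_hole2 (a point): centre of the mouth of the hole at y = +50 mm of the block, at its top face. Punch and screwdriver stand in the two outer holes, either way round
- punch: plain steel nail punch, a round rod 12 mm in diameter and 125 mm long, tapering over the lower 40 mm to a flat tip 6 mm in diameter, about 60 g; stands tip down in a hole of the tool block with 80 mm showing, leaning slightly. Origin at the tip, z along it towards the upper end
- punch_tip (a point): centre of the punch's tip (the lower end)
- punch_grip (a point): point on the punch's axis 88 mm above the tip, a good place to hold it
- screwdriver: bystander: short screwdriver standing in the rack, fat turned wooden handle (up to 26 mm thick, 130 mm tall overall); origin at its lower end, z up along it
- mallet: bystander: joiner's wooden mallet lying flat, head 70 x 120 x 60 mm, handle 26 mm wide towards -x; origin under the centre of the head
- square: bystander: try square lying flat, wooden stock 110 mm long and steel blade 150 mm long; origin under the stock's centre
- plane: bystander: block plane, 160 x 50 mm, 50 mm tall; origin under its centre
- glue: bystander: white glue bottle, 56 mm diameter, 150 mm tall; origin under its centre
- jar: bystander: glass jar with a steel lid, 64 mm diameter, 75 mm tall; origin under its centre
- offcut: bystander: small board offcut 110 x 55 x 22 mm; origin under its centre
Not all that is in view belongs to the job. There is more than one size of the prop; the job needs the smaller. Of the things shaped like the rack, the wooden one is meant.

How it is judged:
On the way, in this order (a step that is already met when the one before it is completed fails the run):
1. the release button is pressed down at least 4 mm with the punch (value of joint button above 0.004 m and contact force between punch and prop above 0.5 N), for 0.02 s.
2. the post has popped up and the punch stands in a hole of the tool block again, let go ((horizontal distance between punch_tip and rack_hole0 below 0.012 m or horizontal distance between punch_tip and rack_hole1 below 0.012 m or horizontal distance between punch_tip and rack_hole2 below 0.012 m) and height (world z) of punch_tip below 0.02 m and angle between punch's own z axis and vertical below 0.2 rad and contact force between the fingers and punch below 0.1 N and value of joint post above 0.013 m and linear speed of punch below 0.03 m/s), for 0.2 s.
3. the fingers hold the post at its second stop (value of joint post above 0.093 m and contact force between the fingers and prop above 1 N), for 0.3 s.
At the end, for the whole second after the job is handed in: the gripper holds the post's head with the post risen at least 93 mm of its 100 mm and still; the button is out (under 2 mm); the punch stands tip down in a hole of the tool block (tip within 12 mm of a hole's axis, under 20 mm above the bench, tilt under 0.2 rad), released (all of step 3 and (horizontal distance between punch_tip and rack_hole0 below 0.012 m or horizontal distance between punch_tip and rack_hole1 below 0.012 m or horizontal distance between punch_tip and rack_hole2 below 0.012 m) and height (world z) of punch_tip below 0.02 m and angle between punch's own z axis and vertical below 0.2 rad and contact force between the fingers and punch below 0.1 N and velocity of joint post between -0.02 and 0.02 m/s and value of joint button below 0.002 m and contact force between punch and prop below 0.1 N); the arm keeps its last pose, push and grip.
It fails at once if a bystander (screwdriver, mallet, square, plane, glue bottle, jar, offcut) is moved more than 30 mm (distance of any of screwdriver, mallet, square, plane, glue, jar, offcut from where it was at the start of the episode above 0.03 m).
It also fails if it takes over 64 s, if anything falls off the work surface, if the arm or the gripper's body presses on something with over 40 N, if the wrist force passes 120 N, or if a joint passes its speed limit or range.

### The arm

A 7-joint arm with a two-finger parallel gripper is mounted at the origin on the work surface. World frame = base frame: x ahead of the robot, y to its left, z up, the work surface at z = 0. Lengths are in m, angles in rad, forces in N, time in s.
With the tool pointing down it reaches from about 0.4 to 0.85 m from the base axis. Payload 10.4 kg.
Tool frame: the origin (TCP) lies at the very end of the fingers, on their centre line; the grasp point (between the pads) lies 19 mm behind it; y points along the fingers, x is the direction in which the jaws open and shut, and the axes are right-handed (so a half turn about y gives the same grasp; the last joint's range is limited). The gripper opens to 87 mm and grips with 3 to 60 N. Pads are 19 mm wide; open, the fingers measure 117 mm over their backs; the gripper's body (75 mm by 190 mm) begins 51 mm behind the grasp point.
Start: joints at [-1.289, 0.332, -0.065, 1.46, 0.022, 1.35, -0.088], TCP at [0.188, 0.596, 0.223] pointing down, gripper open.
Joint ranges: [-2.6, 2.6], [-0.5, 2.12], [-1.47, 1.34], [0.16, 2.42], [-1.27, 4.41], [0.06, 2.06], [-2.6, 2.6]. Speed limits (rad/s): [2.22, 2.22, 2.79, 2.79, 3.14, 3.14, 3.14].

### API

Orientations are given as a unit quaternion [x, y, z, w].
In Python, from bench import readout, vision, r gives the robot as it stands.
- The arm moves only by the tool arm_command, never from a script. Its argument "targets" is a list that holds one entry, the list of rows, each a list of 6 numbers: the shift along the tool's x, y, z in m, then the turn, a rotation vector about the tool's x, y, z in degrees. A call has 1 to 12 rows; each row shifts and turns the commanded pose from where the row before left it, along the tool's axes as they then stand; what a row does not reach is not made up. A row lasts 1/12 s, in which the tool goes at most 41.7 mm and 7.16 degrees, less where a joint would pass 70% of its speed; a pose out of reach is approached as far as the arm can. A call is refused whole if a number of a shift passes 0.0417 or a number of a turn 7.16, either way. A call with a gripper value outside its range is refused whole. "hand" is the opening, from 0 (shut) to 1 (fully open), set as the call begins (left out, the last holds). The fingers move at their own pace and stop on an object; "grip_force" is the grip in N (left out, the last holds). Time passes only in rows, so rows that do not move let the fingers close. It gives the time, the measured TCP pose, the force and the opening at its end, in the units of the state.
- readout.read_state(): the state, without advancing time (a new reading comes with each control period).
- vision.camera(name): name is "side" or "top"; returns a dict with "pixels" (400x640x3 uint8, blue, green, red), "fovy" (degrees; the focal length in pixels is half the picture's height over the tangent of half this angle, whatever the lens; pixels are square), "cx", "cy" (the principal point, pixels), "D" ([k1, k2, p1, p2, k3] as OpenCV has them; the pictures are not rectified), "R" (3x3) and "t" (3): a world point X has camera coordinates R X + t. Camera axes: x right, y down, z forward; pixel columns grow to the right and rows downward; lengths in m; the calibration is good to about 2 mm. A picture is of the moment at which its call begins. There is no depth.
- r.close_job(): hands the job in, once; it reports no verdict.
The state is a dict: "time": time; "joint_positions": joint angles; "joint_vel": joint speeds; "joint_torque": joint torques, N m; "ee_pos": TCP position; "eef_rot": TCP orientation; "ft_force": force on the tool from outside, world axes, zero at the start; "torque": the same for the moment, N m; "width": finger opening in m.
Only numpy, scipy, OpenCV 4.12 (cv2) and the standard library are available. Lean on these libraries where they do the work, as an engineer would, in place of code of your own. Each camera call takes 0.05 s, during which the arm holds its last target.

## Working session

There is one attempt and no reset: what is moved stays moved. The work goes in short steps, Python scripts to look and compute and a tool call to move; the robot and the scene stay as the last step left them, time stands still between calls to the robot, and variables do not carry over. Pictures are saved under pics/ and viewed, and the job is handed in when it is done.

Besides the shell and the picture viewer there is one more tool, called after "Request:" as a command line: name --argument value ..., lists and objects as JSON in quotes. arm_command: Moves the arm, as the interface text tells. Its arguments: {"type":"object","properties":{"targets":{"type":"array","items":{"type":"array","items":{"type":"array","items":{"type":"number"}}}},"hand":{"type":"number"},"grip_force":{"type":"number"}},"required":["targets"]}

```bash
mkdir -p pics; ls; cat > h.py <<'E'
import numpy as np, cv2
from bench import readout, vision, r
def cam(n):
    c=vision.camera(n); im=c['pixels']; f=im.shape[0]/2/np.tan(np.radians(c['fovy'])/2)
    c['K']=np.array([[f,0,c['cx']],[0,f,c['cy']],[0,0,1.]]); c['D']=np.array(c['D'],float);c['R']=np.array(c['R']);c['t']=np.array(c['t'])
    return c
def save(c,n): np.savez('%s.npz'%n,**{k:np.array(v) for k,v in c.items()}); cv2.imwrite('pics/%s.png'%n,c['pixels'])
def load(n): return dict(np.load('%s.npz'%n))
def ray(c,p):
    u=cv2.undistortPoints(np.array([[p]],float),c['K'],c['D'])[0,0]
    return -c['R'].T@c['t'], c['R'].T@np.array([u[0],u[1],1])
def onz(c,p,z):
    o,d=ray(c,p); return o+d*(z-o[2])/d[2]
def tri(c1,p1,c2,p2):
    o1,d1=ray(c1,p1);o2,d2=ray(c2,p2)
    s=np.linalg.lstsq(np.c_[d1,-d2],o2-o1,rcond=None)[0]
    a=o1+s[0]*d1;b=o2+s[1]*d2
    return (a+b)/2,np.linalg.norm(a-b)
def proj(c,X): return cv2.projectPoints(np.array([X],float),cv2.Rodrigues(c['R'])[0],c['t'],c['K'],c['D'])[0][0,0]
E
python3 - <<'E'
from h import *
for n in('top','side'):
    c=cam(n);save(c,n+'0');print(n,-c['R'].T@c['t'],c['R'],c['fovy'],c['D'])
print(readout.read_state())
E
```

```text
pics
top [ 0.32715122 -0.02159977  1.44061557] [[ 0.02463496 -0.99964345  0.01030045]
 [-0.9944363  -0.02555964 -0.10219176]
 [ 0.1024186  -0.00772565 -0.99471139]] 47.93102916971503 [-0.0206577  0.         0.         0.         0.       ]
side [ 0.28665338 -0.95417987  0.93869039] [[ 0.98480925 -0.17235916  0.02104917]
 [-0.09627173 -0.64287023 -0.75990106]
 [ 0.1445078   0.74633115 -0.64969786]] 42.37110491094823 [0.02949865 0.         0.         0.         0.        ]
{'time': 0.1, 'joint_positions': array([-1.28859247,  0.33278174, -0.06473513,  1.4609175 ,  0.02163308,
        1.3498623 , -0.0884816 ]), 'joint_vel': array([ 1.84805469e-03, -1.21301845e-03, -4.17060731e-05,  2.57806795e-06,
        1.41349291e-03,  4.19998658e-04,  2.56267725e-04]), 'joint_torque': array([ 1.34620415e-03, -6.24541426e+01,  2.45602144e-02, -3.90716600e+01,
       -6.14948873e-02,  3.66137666e-02,  6.05639980e-05]), 'ee_pos': array([0.18745262, 0.59584872, 0.22182168]), 'eef_rot': array([ 0.57038247,  0.41797563, -0.41866608, -0.56980605]), 'ft_force': array([ 1.02174989, -0.04034372, -0.55159217]), 'torque': array([ 0.03132724, -0.01875232,  0.02150304]), 'width': 0.08698164391102402}
```

View pics/top0.png

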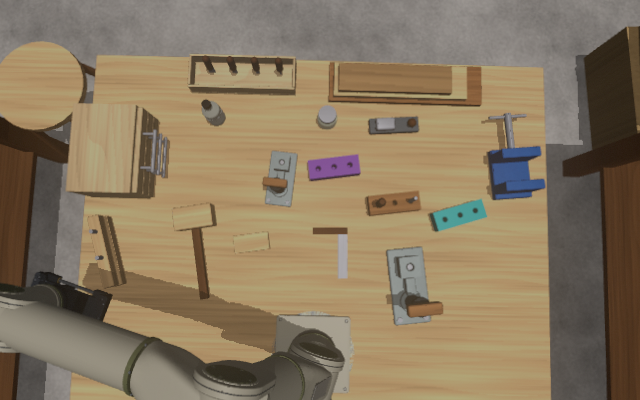

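View pics/side0.png

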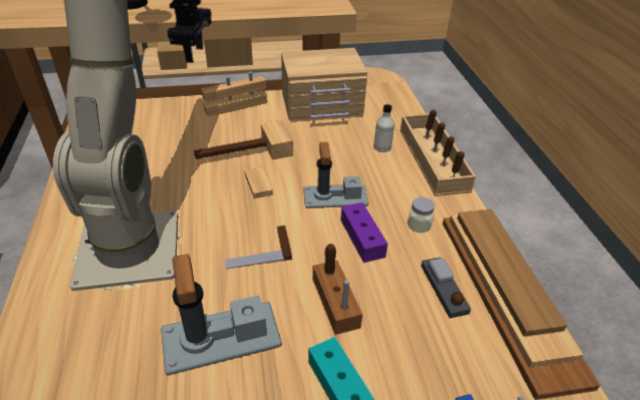

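The top view shows two supports: a small one at (281,178) and a large one at (408,285). It also shows three blocks: purple (333,167), brown wood (393,203) and teal (459,215). The brown block holds the screwdriver and punch. I'll check the sizes in enlarged crops.

```bash
python3 - <<'E'
from h import *
t=load('top0')['pixels'];s=load('side0')['pixels']
a=cv2.resize(t[140:225,255:430],None,fx=4.5,fy=4.5,interpolation=cv2.INTER_CUBIC)
cv2.imwrite('pics/ct.png',a)
b=cv2.resize(s[135:335,290:400],None,fx=3,fy=3,interpolation=cv2.INTER_CUBIC)
cv2.imwrite('pics/cs.png',b)
c=load('top0')
for p in [(273,151),(297,153),(289,207),(264,204)]: print('small',onz(c,p,.012))
for p in [(388,250),(420,247),(430,322),(394,325)]: print('big',onz(c,p,.012))
E
```

```text
small [0.63498778 0.14303059 0.012     ]
small [0.63047125 0.06542209 0.012     ]
small [0.45493489 0.08539875 0.012     ]
small [0.46248956 0.16533659 0.012     ]
big [ 0.32640097 -0.23192445  0.012     ]
big [ 0.33828442 -0.33346966  0.012     ]
big [ 0.10582882 -0.3659439   0.012     ]
big [ 0.0942995  -0.25336856  0.012     ]
```

View pics/ct.png

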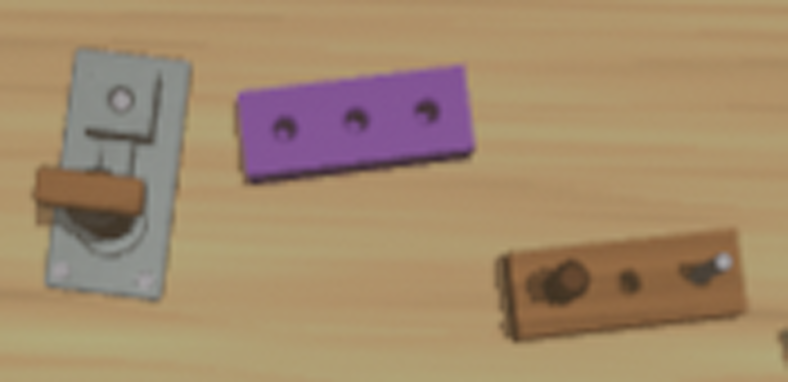

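View pics/cs.png

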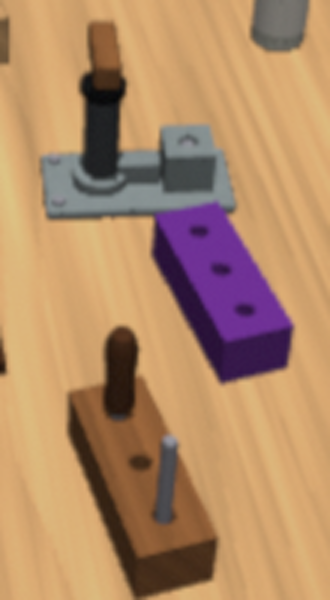

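Crops: the small support's plate measures about 175x80 mm, so it is the prop (the other is about 235 mm). The brown block is the rack, and it holds the punch (steel rod, top view about (415,198)) and the screwdriver (about (381,202)). Next I measure.

```bash
python3 - <<'E'
from h import *
t=load('top0');s=load('side0')
def big(c,x0,x1,y0,y1,f,n):
    a=cv2.resize(c['pixels'][y0:y1,x0:x1],None,fx=f,fy=f,interpolation=cv2.INTER_CUBIC)
    for i in range(x0,x1,5): cv2.putText(a,str(i),(int((i-x0+.5)*f),8),0,.3,(0,0,255));cv2.line(a,(int((i-x0+.5)*f),8),(int((i-x0+.5)*f),14),(0,0,255))
    for i in range(y0,y1,5): cv2.putText(a,str(i),(0,int((i-y0+.5)*f)),0,.3,(0,0,255));cv2.line(a,(20,int((i-y0+.5)*f)),(26,int((i-y0+.5)*f)),(0,0,255))
    cv2.imwrite('pics/%s.png'%n,a)
big(t,362,424,186,220,12,'g1');big(t,258,302,148,212,9,'g2')
big(s,310,365,240,332,6.5,'g3');big(s,300,372,140,210,8,'g4')
E
```

```text
(no output)
```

View pics/g1.png

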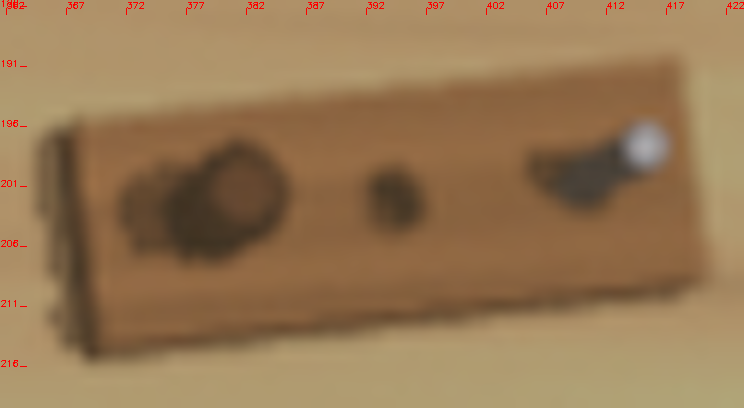

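View pics/g2.png

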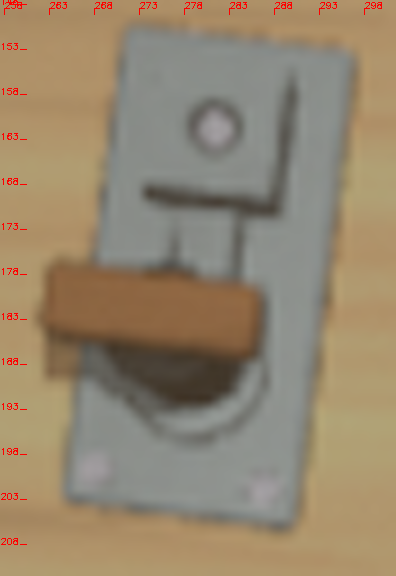

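View pics/g3.png

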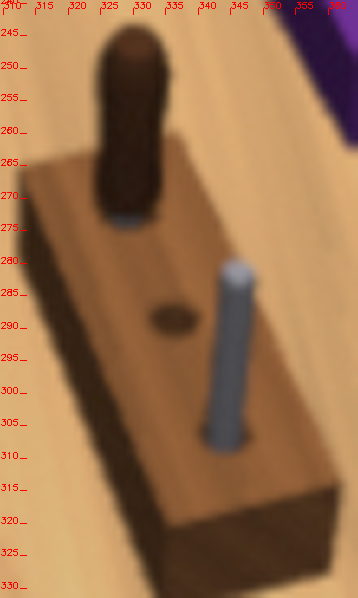

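View pics/g4.png

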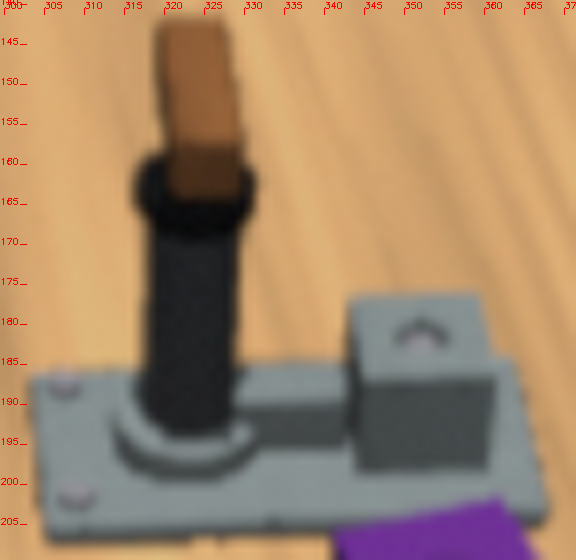

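```bash
python3 - <<'E'
from h import *
np.set_printoptions(precision=4,suppress=True)
t=load('top0');s=load('side0')
P={'punchtop':((415.25,197.75),(346.1,281.3),.130),'hole1':((394.4,202.2),(336.3,288.6),.05),'button':((281.3,161.8),(352.1,181.9),.051),'head':((274.7,181.6),(324.4,149.75),.166)}
for k,(a,b,z) in P.items(): print(k,*tri(t,a,s,b),onz(t,a,z),onz(s,b,z))
print('punch base side',onz(s,(344.0,306.7),.05))
ct=np.array([onz(t,p,.05) for p in [(367.75,195.5),(418.3,190.3),(420.5,208.8),(369.4,214.7)]]);print(ct,ct.mean(0))
cs=np.array([onz(s,p,.05) for p in [(312.9,265.7),(336.9,260.0),(361.8,314.4),(335.3,320.6)]]);print(cs,cs.mean(0))
g=[onz(t,((x/9-.5+258),(y/9-.5+148)),.012) for x,y in [(126,26),(356,52),(292,528),(66,502)]];print(np.array(g))
g=[onz(s,((x/8-.5+300),(y/8-.5+140)),.012) for x,y in [(30,375),(48,530),(548,512),(512,360)]];print(np.array(g))
from scipy.spatial.transform import Rotation as R
print(R.from_quat(readout.read_state()['eef_rot']).as_matrix())
E
```

```text
punchtop [ 0.4814 -0.2927  0.1325] 0.0011539341326765708 [ 0.4811 -0.2932  0.13  ] [ 0.4826 -0.2907  0.13  ]
hole1 [ 0.4751 -0.2443  0.0528] 0.0009348335145079227 [ 0.4749 -0.2447  0.05  ] [ 0.4762 -0.2421  0.05  ]
button [0.5923 0.1106 0.057 ] 0.0010510797866880876 [0.5929 0.1113 0.051 ] [0.5949 0.118  0.051 ]
head [0.513  0.1169 0.1679] 0.0005151988960467378 [0.513  0.1171 0.166 ] [0.5138 0.1195 0.166 ]
punch base side [ 0.4824 -0.2927  0.05  ]
[[ 0.4938 -0.1613  0.05  ]
 [ 0.5142 -0.3192  0.05  ]
 [ 0.4564 -0.3263  0.05  ]
 [ 0.4339 -0.1673  0.05  ]] [ 0.4746 -0.2435  0.05  ]
[[ 0.4366 -0.168   0.05  ]
 [ 0.4947 -0.1591  0.05  ]
 [ 0.5151 -0.318   0.05  ]
 [ 0.457  -0.3246  0.05  ]] [ 0.4758 -0.2424  0.05  ]
[[0.6369 0.1479 0.012 ]
 [0.6296 0.0652 0.012 ]
 [0.4577 0.0825 0.012 ]
 [0.4649 0.1628 0.012 ]]
[[0.4664 0.1657 0.012 ]
 [0.4596 0.0826 0.012 ]
 [0.6303 0.0664 0.012 ]
 [0.6381 0.1487 0.012 ]]
[[ 0.3    -0.0003 -0.9539]
 [ 0.9539 -0.0012  0.3   ]
 [-0.0013 -1.     -0.0001]]
```

Request:
arm_command --targets '[[[0, 0, 0, 0, 6.5, 0], [0, 0, 0, 0, 6.5, 0], [0, 0, 0, 0, 6.5, 0], [0, 0, 0, 0, 6.5, 0], [0, 0, 0, 0, 6.5, 0], [0, 0, 0, 0, 6.5, 0], [0, 0, 0, 0, 6.5, 0], [0, 0, 0, 0, 6.5, 0], [0, 0, 0, 0, 6.5, 0], [0, 0, 0, 0, 6.5, 0]]]' --hand 1 --grip_force 25

```text
time: 0.93
ee_pos: [0.1875, 0.596, 0.222]
eef_rot: [0.706, 0.044, -0.045, -0.705]
ft_force: [-0.8, -1.0, 0.1]
width: 0.087
```

```bash
cat >> h.py <<'E'
from scipy.spatial.transform import Rotation as Rot
np.set_printoptions(precision=4,suppress=True)
def go(*T,ang=None):
    s=readout.read_state();M=Rot.from_quat(s['eef_rot']).as_matrix()
    print('t',s['time'],'pos',s['ee_pos'],'ang',np.degrees(np.arctan2(M[1,0],M[0,0])),'y',M[:,1],'F',s['ft_force'],'w',s['width'],'j',s['joint_positions'])
    p=s['ee_pos']
    for q in T: q=np.array(q);print('to',q,'shift',M.T@(q-p));p=q
E
python3 - <<'E'
from h import *
go([.45,.25,.22],[.4816,-.2926,.18])
print(tri(load('top0'),(381,200),load('side0'),(330,247)))
E
```

```text
t 0.9333 pos [0.1875 0.596  0.222 ] ang 7.218732077287272 y [-0.0002 -0.0008 -1.    ] F [-0.7876 -1.0372  0.1351] w 0.08703661194910903 j [-1.4077  0.3293  0.0876  1.468  -0.029   1.3464 -1.1923]
to [0.45 0.25 0.22] shift [ 0.217   0.0023 -0.3762]
to [ 0.4816 -0.2926  0.18  ] shift [-0.0368  0.0404 -0.5422]
(array([ 0.4702, -0.1921,  0.1311]), np.float64(0.003094573249185694))
```

Request:
arm_command --targets '[[[0.018, 0, -0.0313, 0, 0, 0], [0.018, 0, -0.0313, 0, 0, 0], [0.018, 0, -0.0313, 0, 0, 0], [0.018, 0, -0.0313, 0, 0, 0], [0.018, 0, -0.0313, 0, 0, 0], [0.018, 0, -0.0313, 0, 0, 0], [0.018, 0, -0.0313, 0, 0, 0], [0.018, 0, -0.0313, 0, 0, 0], [0.018, 0, -0.0313, 0, 0, 0], [0.018, 0, -0.0313, 0, 0, 0], [0.018, 0, -0.0313, 0, 0, 0], [0.018, 0, -0.0313, 0, 0, 0]]]'

```text
time: 1.93
ee_pos: [0.4516, 0.2505, 0.2224]
eef_rot: [-0.706, -0.046, 0.047, 0.706]
ft_force: [1.2, 1.7, 0.4]
width: 0.0872
```

Request:
arm_command --targets '[[[-0.002, 0, -0.038, 0, 0, 0], [-0.002, 0, -0.038, 0, 0, 0], [-0.002, 0, -0.038, 0, 0, 0], [-0.002, 0, -0.038, 0, 0, 0], [-0.002, 0, -0.038, 0, 0, 0], [-0.002, 0, -0.038, 0, 0, 0], [-0.002, 0, -0.038, 0, 0, 0], [-0.002, 0, -0.038, 0, 0, 0], [-0.002, 0, -0.038, 0, 0, 0], [-0.002, 0, -0.038, 0, 0, 0], [-0.002, 0, -0.038, 0, 0, 0], [-0.002, 0, -0.038, 0, 0, 0]]]'

```text
time: 2.93
ee_pos: [0.4866, -0.2047, 0.2226]
eef_rot: [-0.705, -0.047, 0.046, 0.706]
ft_force: [1.1, 0.7, -0.5]
width: 0.0872
```

```bash
python3 - <<'E'
from h import *
go([.4816,-.2926,.18])
c=cam('side');save(c,'s1')
E
```

```text
t 2.9333 pos [ 0.4866 -0.2047  0.2226] ang 7.566245552426614 y [ 0.0006  0.0004 -1.    ] F [ 1.1148  0.6597 -0.4645] w 0.08715462909560531 j [-0.4655  0.1335  0.8565  1.7544 -0.1052  1.3005  0.5468]
to [ 0.4816 -0.2926  0.18  ] shift [-0.0166  0.0426 -0.0864]
```

View pics/s1.png

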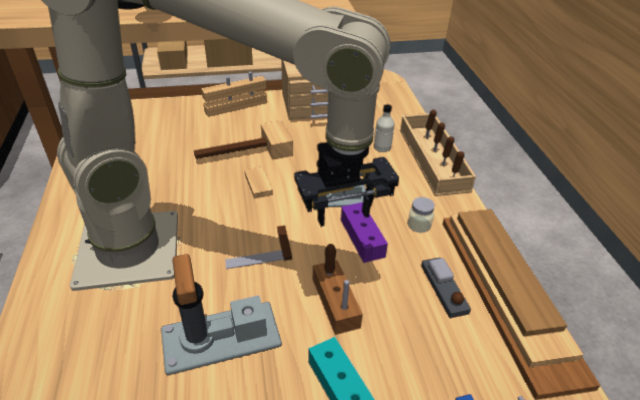

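The gripper is open and clear of the bench, about 9 cm short of the punch, whose top is at (346,281). I'll continue to above the punch.

Request:
arm_command --targets '[[[-0.004, 0, -0.0216, 0, 0, 0], [-0.004, 0, -0.0216, 0, 0, 0], [-0.004, 0.01, -0.0216, 0, 0, 0], [-0.0046, 0.012, -0.0216, 0, 0, 0], [0, 0.02, 0, 0, 0, 0], [0, 0, 0, 0, 0, 0]]]'

```text
time: 3.48
ee_pos: [0.4797, -0.2911, 0.1772]
eef_rot: [-0.705, -0.044, 0.047, 0.706]
ft_force: [0.2, 0.7, -0.4]
width: 0.0872
```

```bash
python3 - <<'E'
from h import *
go([.4816,-.2926,.074])
c=cam('side');save(c,'s2');cv2.imwrite('pics/s2c.png',cv2.resize(c['pixels'][190:340,260:440],None,fx=4,fy=4))
E
```

```text
t 3.4833 pos [ 0.4797 -0.2911  0.1772] ang 7.398098416207175 y [-0.005  0.001 -1.   ] F [ 0.2217  0.6854 -0.3939] w 0.08718756749870199 j [-0.2759  0.2972  0.8858  1.7288 -0.2405  1.2355  0.7985]
to [ 0.4816 -0.2926  0.074 ] shift [ 0.0022  0.1032 -0.0019]
```

View pics/s2c.png

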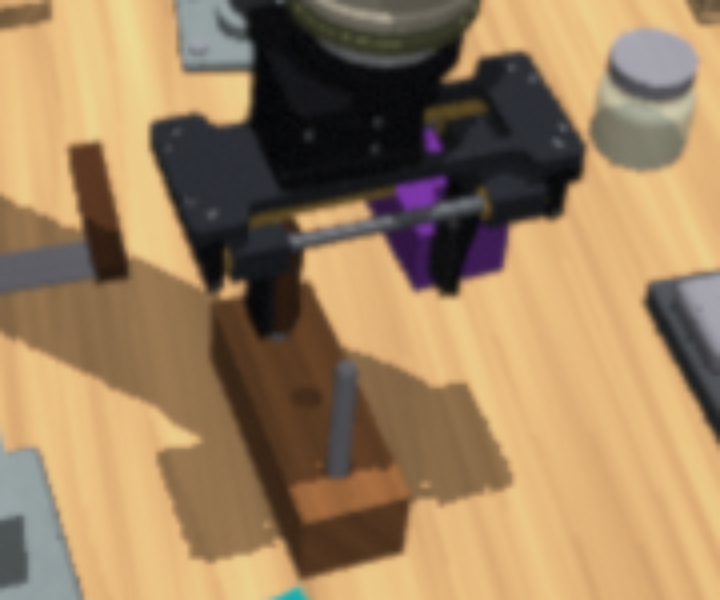

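Request:
arm_command --targets '[[[0.0022, 0.015, -0.002, 0, 0, 0], [0, 0.02, 0, 0, 0, 0], [0, 0.02, 0, 0, 0, 0], [0, 0.02, 0, 0, 0, 0], [0, 0.015, 0, 0, 0, 0], [0, 0.01, 0, 0, 0, 0], [0, 0, 0, 0, 0, 0]]]'

```text
time: 4.12
ee_pos: [0.4842, -0.2911, 0.0795]
eef_rot: [-0.705, -0.046, 0.048, 0.706]
ft_force: [-0.2, 0.7, 0.1]
width: 0.0866
```

```bash
python3 - <<'E'
from h import *
go([.4816,-.2926,.074])
c=cam('side');save(c,'s3');print(proj(c,readout.read_state()['ee_pos']+[0,0,.019]));cv2.imwrite('pics/s3c.png',cv2.resize(c['pixels'][190:340,260:440],None,fx=4,fy=4))
E
```

```text
t 4.1167 pos [ 0.4842 -0.2911  0.0795] ang 7.623005312569667 y [-0.0018  0.0012 -1.    ] F [-0.2066  0.6904  0.0805] w 0.08656322168347003 j [-0.209   0.4236  0.8217  1.8193 -0.3535  1.0545  0.8804]
to [ 0.4816 -0.2926  0.074 ] shift [-0.0027  0.0055 -0.0011]
[346.2549 291.1958]
```

View pics/s3c.png

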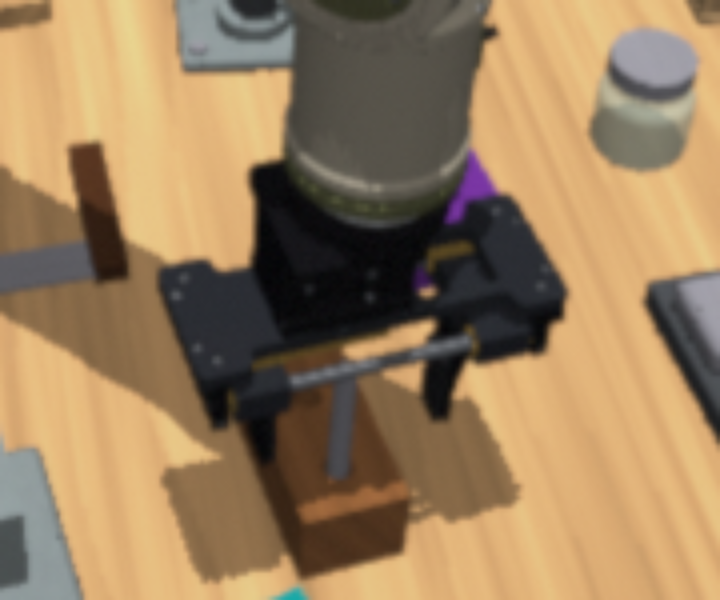

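Request:
arm_command --targets '[[[-0.0025, 0.0035, -0.001, 0, 0, 0], [0, 0, 0, 0, 0, 0]]]'

```text
time: 4.33
ee_pos: [0.482, -0.2942, 0.0777]
eef_rot: [0.706, 0.047, -0.046, -0.705]
ft_force: [0.5, -0.5, -0.6]
width: 0.0869
```

Request:
arm_command --targets '[[[0, 0, 0, 0, 0, 0], [0, 0, 0, 0, 0, 0], [0, 0, 0, 0, 0, 0], [0, 0, 0, 0, 0, 0], [0, 0, 0, 0, 0, 0], [0, 0, 0, 0, 0, 0], [0, 0, 0, 0, 0, 0], [0, 0, 0, 0, 0, 0], [0, 0, 0, 0, 0, 0], [0, 0, 0, 0, 0, 0]]]' --hand 0 --grip_force 25

```text
time: 5.17
ee_pos: [0.4819, -0.2938, 0.077]
eef_rot: [-0.706, -0.046, 0.046, 0.706]
ft_force: [0.3, 0.5, -1.2]
width: 0.0283
```

```bash
python3 - <<'E'
from h import *
go([.4816,-.2926,.22])
E
```

```text
t 5.1667 pos [ 0.4819 -0.2938  0.077 ] ang 7.536876551526994 y [-0.      0.0001 -1.    ] F [ 0.2989  0.5324 -1.2384] w 0.028310326806279228 j [-0.204   0.4247  0.8219  1.8246 -0.3561  1.0469  0.887 ]
to [ 0.4816 -0.2926  0.22  ] shift [-0.0002 -0.143   0.0013]
```

Still closing, so I wait.

Request:
arm_command --targets '[[[0, 0, 0, 0, 0, 0], [0, 0, 0, 0, 0, 0], [0, 0, 0, 0, 0, 0], [0, 0, 0, 0, 0, 0], [0, 0, 0, 0, 0, 0]]]'

```text
time: 5.58
ee_pos: [0.4818, -0.2938, 0.077]
eef_rot: [-0.706, -0.046, 0.047, 0.706]
ft_force: [-0.6, 0.7, -0.6]
width: 0.0116
```

Request:
arm_command --targets '[[[0, -0.008, 0, 0, 0, 0], [0, -0.012, 0, 0, 0, 0], [0, -0.015, 0, 0, 0, 0], [0, -0.015, 0, 0, 0, 0], [0, -0.015, 0, 0, 0, 0], [0, -0.02, 0, 0, 0, 0], [0, -0.02, 0, 0, 0, 0], [0, -0.02, 0, 0, 0, 0], [0, -0.02, 0, 0, 0, 0], [0, -0.01, 0, 0, 0, 0], [0, 0, 0, 0, 0, 0]]]'

```text
time: 6.5
ee_pos: [0.4828, -0.2947, 0.2348]
eef_rot: [0.706, 0.048, -0.045, -0.705]
ft_force: [0.2, 0.2, -1.4]
width: 0.0114
```

```bash
python3 - <<'E'
from h import *
go()
c=cam('side');save(c,'s4');cv2.imwrite('pics/s4c.png',cv2.resize(c['pixels'][160:340,240:440],None,fx=3.5,fy=3.5))
c=cam('top');save(c,'t4')
E
```

```text
t 6.5 pos [ 0.4828 -0.2947  0.2348] ang 7.525392718226233 y [ 0.0041 -0.0011 -1.    ] F [ 0.1803  0.1936 -1.3699] w 0.011401914680397297 j [-0.2955  0.2505  0.9084  1.6472 -0.2037  1.339   0.7754]
```

View pics/s4c.png

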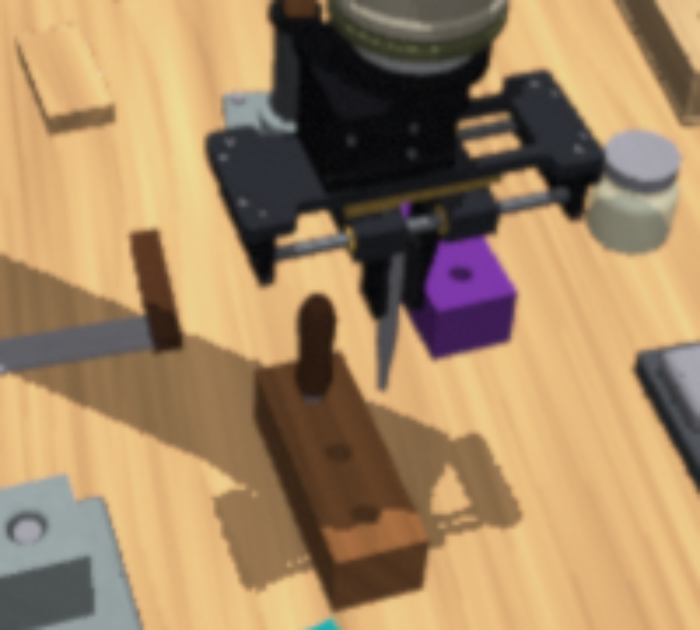

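View pics/t4.png

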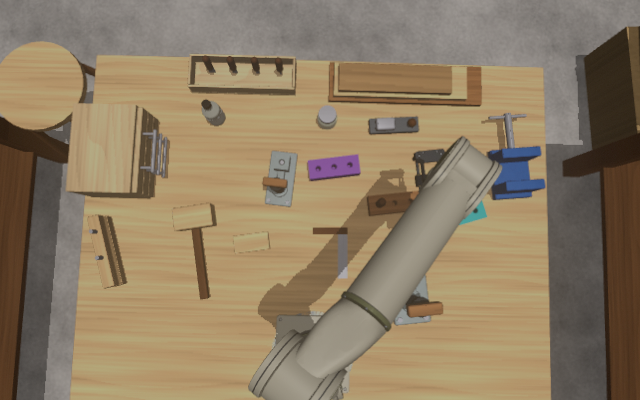

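```bash
python3 - <<'E'
from h import *
s=load('s4');print(onz(s,(348.7,270.1),.1628))
for X in ([.4828,-.2947,.1628],[.4828,-.2947,.2348]):print(proj(s,X))
c=s['pixels'];a=cv2.resize(c[220:280,325:375],None,fx=10,fy=10,interpolation=cv2.INTER_CUBIC);cv2.imwrite('pics/s4d.png',a)
E
```

```text
[ 0.486  -0.2902  0.1628]
[347.5998 271.9761]
[349.9118 246.6054]
```

View pics/s4d.png

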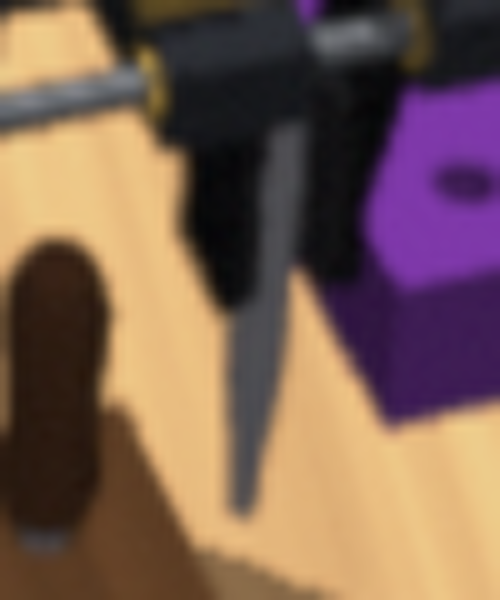

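Request:
arm_command --targets '[[[0.0135, 0, 0.0323, 0, 0, 0], [0.0135, 0, 0.0323, 0, 0, 0], [0.0135, 0, 0.0323, 0, 0, 0], [0.0135, 0, 0.0323, 0, 0, 0], [0.0135, 0, 0.0323, 0, 0, 0], [0.0135, 0, 0.0323, 0, 0, 0], [0.0135, 0, 0.0323, 0, 0, 0], [0.0135, 0, 0.0323, 0, 0, 0], [0.0135, 0, 0.0323, 0, 0, 0], [0.0135, 0, 0.0323, 0, 0, 0], [0.0135, 0, 0.0323, 0, 0, 0], [0.0135, 0, 0.0323, 0, 0, 0]]]'

```text
time: 7.6
ee_pos: [0.5912, 0.1133, 0.2304]
eef_rot: [0.706, 0.046, -0.047, -0.705]
ft_force: [0.5, -1.0, 0.1]
width: 0.0113
```

Request:
arm_command --targets '[[[0, 0, 0, 0, -7, 0], [0, 0, 0, 0, -7, 0], [0, 0, 0, 0, -7, 0], [0, 0, 0, 0, -7, 0], [0, 0, 0, 0, -7, 0], [0, 0, 0, 0, -7, 0], [0, 0, 0, 0, -7, 0], [0, 0, 0, 0, -7, 0], [0, 0, 0, 0, -7, 0], [0, 0, 0, 0, -7, 0], [0, 0, 0, 0, -7, 0], [0, 0, 0, 0, 0, 0]]]'

```text
time: 8.6
ee_pos: [0.591, 0.1114, 0.2304]
eef_rot: [-0.522, -0.476, 0.478, 0.522]
ft_force: [-0.3, -0.1, -0.2]
width: 0.0113
```

```bash
python3 - <<'E'
from h import *
go([.5923,.1113,.14])
E
```

```text
t 8.6 pos [0.591  0.1114 0.2304] ang 84.86653540216298 y [-0.0023 -0.0007 -1.    ] F [-0.295  -0.1489 -0.2285] w 0.011270094951291828 j [-0.6496  0.2906  0.48    1.5374 -0.1358  1.3493  1.3246]
to [0.5923 0.1113 0.14  ] shift [ 0.0001  0.0904 -0.0015]
```

Request:
arm_command --targets '[[[0, 0.02, -0.001, 0, 0, 0], [0, 0.02, 0, 0, 0, 0], [0, 0.02, 0, 0, 0, 0], [0, 0.015, 0, 0, 0, 0], [0, 0.01, 0, 0, 0, 0], [0, 0, 0, 0, 0, 0]]]'

```text
time: 9.1
ee_pos: [0.5911, 0.1113, 0.1441]
eef_rot: [-0.523, -0.473, 0.476, 0.525]
ft_force: [0.6, 0.2, -0.3]
width: 0.0114
```

```bash
python3 - <<'E'
from h import *
go([.5923,.1113,.118])
p=readout.read_state()['ee_pos']
c=cam('side');save(c,'s5');print(proj(c,p-[0,0,.072]),proj(c,[.5923,.1113,.051]),proj(c,[.5923,.1113,.055]))
x,y=300,130
a=cv2.resize(c['pixels'][y:y+80,x:x+90],None,fx=8,fy=7.5,interpolation=cv2.INTER_CUBIC);a=cv2.resize(c['pixels'][y:y+75,x:x+90],None,fx=8,fy=8,interpolation=cv2.INTER_CUBIC);cv2.imwrite('pics/s5c.png',a)
c=cam('top');save(c,'t5');cv2.imwrite('pics/t5c.png',cv2.resize(c['pixels'][120:230,220:350],None,fx=5,fy=5,interpolation=cv2.INTER_CUBIC))
E
```

```text
t 9.1 pos [0.5911 0.1113 0.1441] ang 84.37850780505488 y [-0.0043 -0.0015 -1.    ] F [ 0.5521  0.1673 -0.345 ] w 0.011399678367674639 j [-0.6368  0.3562  0.4657  1.645  -0.1692  1.1852  1.3409]
to [0.5923 0.1113 0.118 ] shift [ 0.0002  0.0261 -0.0013]
[351.8214 177.4992] [351.7267 183.4971] [351.8237 182.3605]
```

View pics/s5c.png

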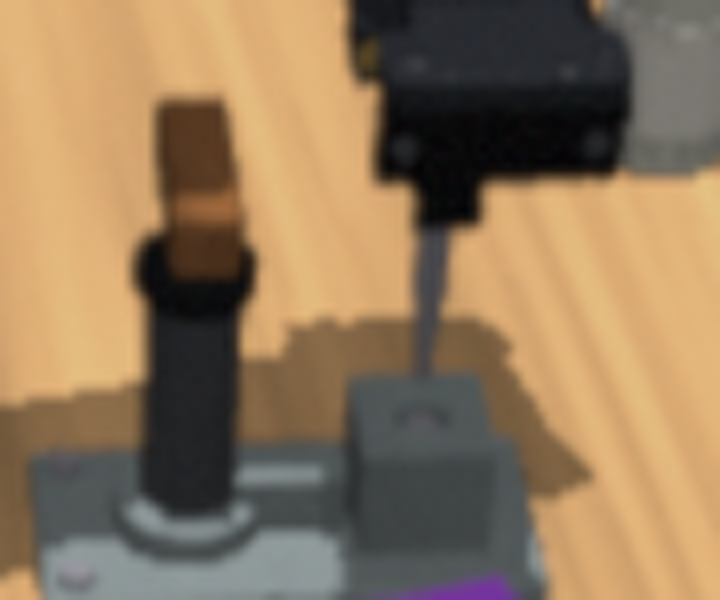

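View pics/t5c.png

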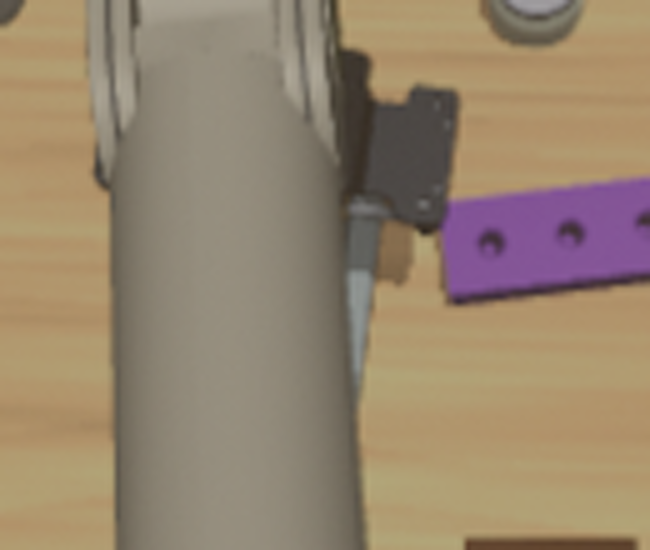

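Request:
arm_command --targets '[[[0, 0.005, -0.0005, 0, 0, 0], [0, 0.005, 0, 0, 0, 0], [0, 0.004, 0, 0, 0, 0], [0, 0, 0, 0, 0, 0]]]' --grip_force 40

```text
time: 9.53
ee_pos: [0.5928, 0.1115, 0.1323]
eef_rot: [-0.523, -0.475, 0.476, 0.523]
ft_force: [-0.2, -0.5, -0.4]
width: 0.0111
```

```bash
python3 - <<'E'
from h import *
go([.5923,.1113,.118])
p=readout.read_state()['ee_pos']
c=cam('side');save(c,'s6');print(proj(c,p-[0,0,.072]))
x,y=300,130
a=cv2.resize(c['pixels'][y:y+75,x:x+90],None,fx=8,fy=8,interpolation=cv2.INTER_CUBIC);cv2.imwrite('pics/s6c.png',a)
E
```

```text
t 9.5333 pos [0.5928 0.1115 0.1323] ang 84.52403862888646 y [-0.0009 -0.0002 -1.    ] F [-0.2387 -0.5394 -0.3582] w 0.011075241373864541 j [-0.6329  0.3684  0.4624  1.6562 -0.1762  1.1594  1.3488]
to [0.5923 0.1113 0.118 ] shift [-0.0002  0.0143  0.0005]
[352.1233 180.8076]
```

View pics/s6c.png

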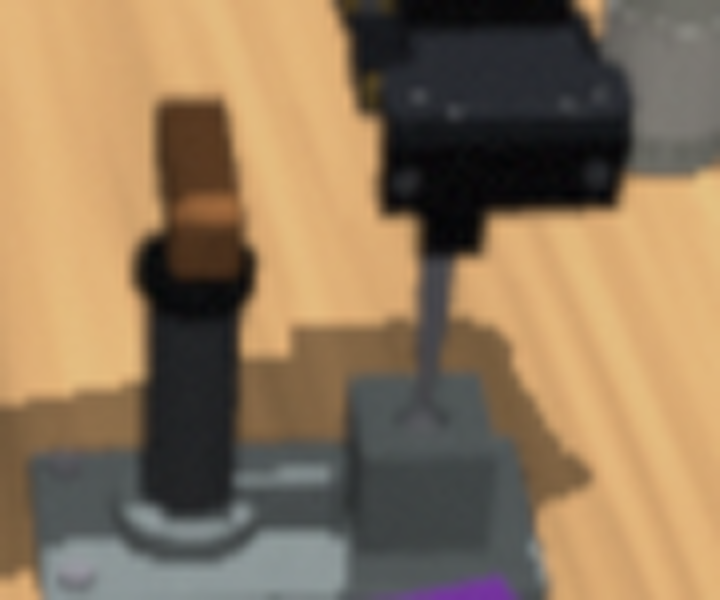

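Request:
arm_command --targets '[[[0, 0.002, 0, 0, 0, 0], [0, 0.002, 0, 0, 0, 0], [0, 0.002, 0, 0, 0, 0], [0, 0.002, 0, 0, 0, 0], [0, 0, 0, 0, 0, 0]]]'

```text
time: 10.0
ee_pos: [0.593, 0.1115, 0.1245]
eef_rot: [-0.523, -0.475, 0.476, 0.523]
ft_force: [1.0, -0.4, -0.1]
width: 0.0113
```

```bash
python3 - <<'E'
from h import *
go([.5923,.1113,.118])
E
```

```text
t 10.0 pos [0.593  0.1115 0.1245] ang 84.53481760718054 y [-0.0006 -0.0001 -1.    ] F [ 1.0089 -0.4043 -0.1214] w 0.011299353873204215 j [-0.6311  0.3761  0.4604  1.6638 -0.1802  1.1446  1.3518]
to [0.5923 0.1113 0.118 ] shift [-0.0002  0.0065  0.0006]
```

Request:
arm_command --targets '[[[0, 0.0015, 0.0004, 0, 0, 0], [0, 0.0015, 0, 0, 0, 0], [0, 0.001, 0, 0, 0, 0], [0, 0, 0, 0, 0, 0]]]'

```text
time: 10.33
ee_pos: [0.5929, 0.1116, 0.1211]
eef_rot: [0.523, 0.476, -0.475, -0.523]
ft_force: [0.1, -0.2, 1.2]
width: 0.0112
```

Request:
arm_command --targets '[[[0, 0.0015, 0, 0, 0, 0], [0, 0.001, 0, 0, 0, 0], [0, 0, 0, 0, 0, 0]]]'

```text
time: 10.58
ee_pos: [0.5929, 0.1115, 0.1185]
eef_rot: [0.523, 0.476, -0.476, -0.523]
ft_force: [-0.1, 0.1, 1.7]
width: 0.0113
```

```bash
python3 - <<'E'
from h import *
go([.5923,.1113,.118])
c=cam('side');save(c,'s7')
x,y=300,130
a=cv2.resize(c['pixels'][y:y+75,x:x+90],None,fx=8,fy=8,interpolation=cv2.INTER_CUBIC);cv2.imwrite('pics/s7c.png',a)
go()
E
```

```text
t 10.5833 pos [0.5929 0.1115 0.1185] ang 84.53216428707161 y [ 0.0002  0.0001 -1.    ] F [-0.1423  0.1108  1.7232] w 0.01128115054755988 j [-0.6299  0.3815  0.4587  1.6706 -0.1832  1.132   1.3538]
to [0.5923 0.1113 0.118 ] shift [-0.0003  0.0005  0.0005]
t 10.6333 pos [0.5929 0.1116 0.1186] ang 84.53717244339468 y [ 0.0002  0.0001 -1.    ] F [ 0.4869 -0.3767  2.5217] w 0.011212766681764384 j [-0.6299  0.3814  0.4588  1.6705 -0.1832  1.1322  1.3538]
```

View pics/s7c.png

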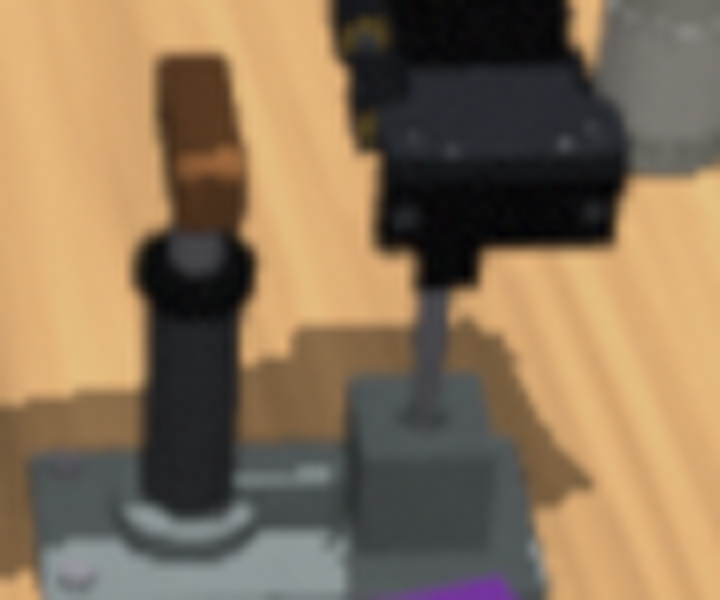

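The post has popped up: the head rose from crop row 98 to 55 and the steel shaft now shows. I'll press 1 mm more for margin, then lift.

Request:
arm_command --targets '[[[0, 0.001, 0, 0, 0, 0], [0, 0, 0, 0, 0, 0]]]'

```text
time: 10.8
ee_pos: [0.5928, 0.1116, 0.1175]
eef_rot: [0.523, 0.476, -0.476, -0.523]
ft_force: [-0.5, 0.3, 2.9]
width: 0.011
```

Request:
arm_command --targets '[[[0, -0.005, 0, 0, 0, 0], [0, -0.01, 0, 0, 0, 0], [0, -0.015, 0, 0, 0, 0], [0, -0.015, 0, 0, 0, 0], [0, -0.02, 0, 0, 0, 0], [0, -0.02, 0, 0, 0, 0], [0, -0.02, 0, 0, 0, 0], [0, -0.01, 0, 0, 0, 0], [0, 0, 0, 0, 0, 0]]]'

```text
time: 11.55
ee_pos: [0.5938, 0.1116, 0.2353]
eef_rot: [0.524, 0.477, -0.474, -0.523]
ft_force: [0.7, 0.6, -0.5]
width: 0.0109
```

Request:
arm_command --targets '[[[0, 0, 0, 0, 7, 0], [0, 0, 0, 0, 7, 0], [0, 0, 0, 0, 7, 0], [0, 0, 0, 0, 7, 0], [0, 0, 0, 0, 7, 0], [0, 0, 0, 0, 7, 0], [0, 0, 0, 0, 7, 0], [0, 0, 0, 0, 7, 0], [0, 0, 0, 0, 7, 0], [0, 0, 0, 0, 7, 0], [0, 0, 0, 0, 7, 0], [0, 0, 0, 0, 0, 0]]]'

```text
time: 12.55
ee_pos: [0.5922, 0.1115, 0.2313]
eef_rot: [0.706, 0.044, -0.045, -0.705]
ft_force: [0.2, 1.2, -0.5]
width: 0.0112
```

```bash
python3 - <<'E'
from h import *
go([.4822,-.2935,.235])
E
```

```text
t 12.55 pos [0.5922 0.1115 0.2313] ang 7.200877341133078 y [-0.0017 -0.0007 -1.    ] F [ 0.1614  1.2415 -0.5486] w 0.01124371278269362 j [-0.8029  0.319   0.6813  1.5414 -0.2032  1.3552  0.0233]
to [ 0.4822 -0.2935  0.235 ] shift [-0.1599 -0.0032 -0.388 ]
```

Request:
arm_command --targets '[[[-0.0133, 0, -0.0323, 0, 0, 0], [-0.0133, 0, -0.0323, 0, 0, 0], [-0.0133, 0, -0.0323, 0, 0, 0], [-0.0133, 0, -0.0323, 0, 0, 0], [-0.0133, 0, -0.0323, 0, 0, 0], [-0.0133, 0, -0.0323, 0, 0, 0], [-0.0133, 0, -0.0323, 0, 0, 0], [-0.0133, 0, -0.0323, 0, 0, 0], [-0.0133, 0, -0.0323, 0, 0, 0], [-0.0133, 0, -0.0323, 0, 0, 0], [-0.0133, 0, -0.0323, 0, 0, 0], [-0.0133, 0, -0.0323, 0, 0, 0]]]'

```text
time: 13.55
ee_pos: [0.4844, -0.2949, 0.2319]
eef_rot: [-0.705, -0.048, 0.048, 0.706]
ft_force: [0.9, -0.4, -0.8]
width: 0.011
```

Request:
arm_command --targets '[[[0, 0.01, 0, 0, 0, 0], [0, 0.02, 0, 0, 0, 0], [0, 0.02, 0, 0, 0, 0], [0, 0.02, 0, 0, 0, 0], [0, 0.01, 0, 0, 0, 0], [0, 0, 0, 0, 0, 0], [0, 0, 0, 0, 0, 0]]]'

```text
time: 14.13
ee_pos: [0.4852, -0.2936, 0.1525]
eef_rot: [-0.705, -0.047, 0.047, 0.706]
ft_force: [0.2, 0.2, -0.6]
width: 0.0108
```

```bash
python3 - <<'E'
from h import *
go([.4819,-.2935,.13])
p=readout.read_state()['ee_pos']
c=cam('side');save(c,'s8')
print(proj(c,p-[0,0,.072]),proj(c,[.4816,-.2926,.05]))
a=cv2.resize(c['pixels'][235:325,300:380],None,fx=6.5,fy=6.5,interpolation=cv2.INTER_CUBIC);cv2.imwrite('pics/s8c.png',a)
E
```

```text
t 14.1333 pos [ 0.4852 -0.2936  0.1525] ang 7.626963348606192 y [-0.0009  0.0001 -1.    ] F [ 0.2229  0.1942 -0.6002] w 0.01077895225885181 j [-0.2584  0.3384  0.8768  1.7459 -0.2782  1.1889  0.829 ]
to [ 0.4819 -0.2935  0.13  ] shift [-0.0032  0.0225  0.0006]
[346.2186 297.7694] [343.6154 306.7093]
```

View pics/s8c.png

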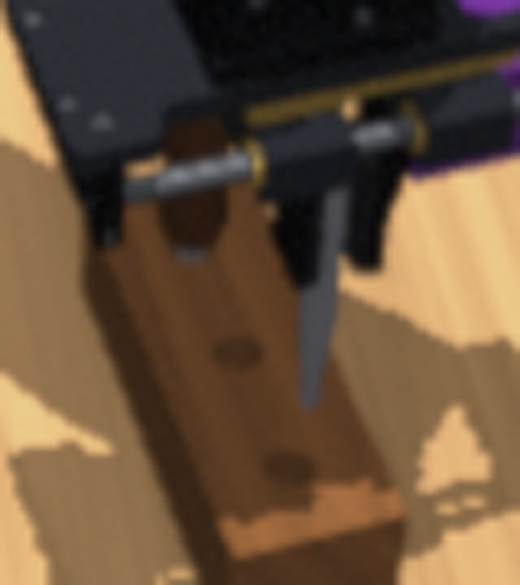

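Request:
arm_command --targets '[[[-0.0043, 0.005, 0, 0, 0, 0], [0, 0.01, 0, 0, 0, 0], [0, 0.008, 0, 0, 0, 0], [0, 0, 0, 0, 0, 0], [0, 0, 0, 0, 0, 0]]]'

```text
time: 14.6
ee_pos: [0.4808, -0.294, 0.1289]
eef_rot: [-0.705, -0.046, 0.047, 0.706]
ft_force: [0.4, -0.2, -0.5]
width: 0.011
```

```bash
python3 - <<'E'
from h import *
go([.4810,-.294,.077])
p=readout.read_state()['ee_pos']
c=cam('side');save(c,'s9')
print(proj(c,p-[0,0,.072]),proj(c,[.4816,-.2926,.05]))
a=cv2.resize(c['pixels'][255:325,315:375],None,fx=8,fy=8,interpolation=cv2.INTER_CUBIC);cv2.imwrite('pics/s9c.png',a)
E
```

```text
t 14.6 pos [ 0.4808 -0.294   0.1289] ang 7.542101943138216 y [-0.001   0.0004 -1.    ] F [ 0.4213 -0.2279 -0.5254] w 0.010995214981229328 j [-0.2461  0.3574  0.8665  1.7799 -0.2972  1.1427  0.8464]
to [ 0.481 -0.294  0.077] shift [ 0.0002  0.0519 -0.0001]
[343.5903 305.2286] [343.6154 306.7093]
```

View pics/s9c.png

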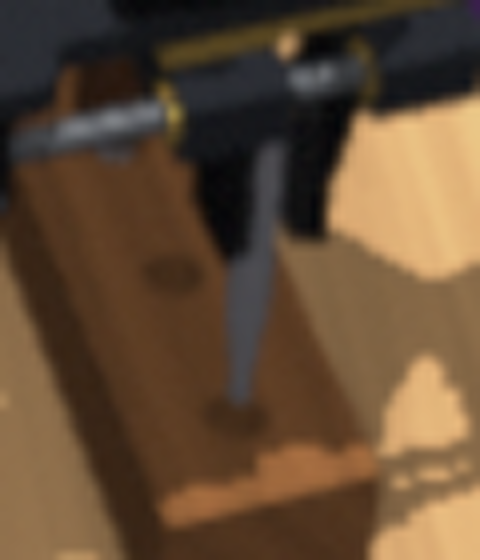

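Request:
arm_command --targets '[[[0, 0.005, 0, 0, 0, 0], [0, 0.005, 0, 0, 0, 0], [0, 0.005, 0, 0, 0, 0], [0, 0.005, 0, 0, 0, 0], [0, 0, 0, 0, 0, 0]]]'

```text
time: 15.07
ee_pos: [0.4806, -0.2939, 0.1083]
eef_rot: [-0.705, -0.046, 0.047, 0.706]
ft_force: [0.1, 0.8, -1.1]
width: 0.0112
```

Request:
arm_command --targets '[[[0, 0.006, 0, 0, 0, 0], [0, 0.006, 0, 0, 0, 0], [0, 0.006, 0, 0, 0, 0], [0, 0.006, 0, 0, 0, 0], [0, 0.003, 0, 0, 0, 0], [0, 0, 0, 0, 0, 0]]]'

```text
time: 15.57
ee_pos: [0.4807, -0.294, 0.0816]
eef_rot: [-0.705, -0.046, 0.047, 0.706]
ft_force: [0.5, 0.3, -1.2]
width: 0.0113
```

```bash
python3 - <<'E'
from h import *
go([.4810,-.294,.077])
c=cam('side');save(c,'s10')
a=cv2.resize(c['pixels'][255:325,315:375],None,fx=8,fy=8,interpolation=cv2.INTER_CUBIC);cv2.imwrite('pics/s10c.png',a)
E
```

```text
t 15.5667 pos [ 0.4807 -0.294   0.0816] ang 7.537132042451415 y [-0.0013  0.0005 -1.    ] F [ 0.5019  0.2795 -1.2476] w 0.011283715098916309 j [-0.2116  0.4191  0.8319  1.8226 -0.3524  1.0565  0.886 ]
to [ 0.481 -0.294  0.077] shift [ 0.0003  0.0046 -0.0001]
```

View pics/s10c.png

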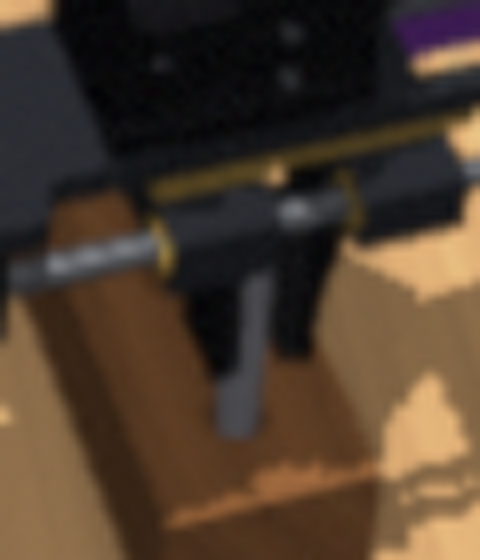

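The punch is in the hole. I lower another 3 mm and release.

Request:
arm_command --targets '[[[0, 0.002, 0, 0, 0, 0], [0, 0.0015, 0, 0, 0, 0], [0, 0, 0, 0, 0, 0]]]'

```text
time: 15.87
ee_pos: [0.4811, -0.2942, 0.0789]
eef_rot: [-0.706, -0.046, 0.046, 0.706]
ft_force: [-0.5, 0.6, -1.0]
width: 0.0113
```

Request:
arm_command --targets '[[[0, 0, 0, 0, 0, 0], [0, 0, 0, 0, 0, 0], [0, 0, 0, 0, 0, 0], [0, 0, 0, 0, 0, 0], [0, 0, 0, 0, 0, 0], [0, 0, 0, 0, 0, 0], [0, 0, 0, 0, 0, 0], [0, 0, 0, 0, 0, 0], [0, 0, 0, 0, 0, 0], [0, 0, 0, 0, 0, 0]]]' --hand 1 --grip_force 25

```text
time: 16.7
ee_pos: [0.4812, -0.2942, 0.079]
eef_rot: [-0.706, -0.046, 0.046, 0.706]
ft_force: [-0.0, -0.3, 0.2]
width: 0.0697
```

```bash
python3 - <<'E'
from h import *
go([.481,-.294,.25])
c=cam('side');save(c,'s11')
a=cv2.resize(c['pixels'][240:330,300:385],None,fx=6.5,fy=6.5,interpolation=cv2.INTER_CUBIC);cv2.imwrite('pics/s11c.png',a)
E
```

```text
t 16.7 pos [ 0.4812 -0.2942  0.079 ] ang 7.539063301157636 y [ 0.      0.0001 -1.    ] F [-0.0045 -0.2581  0.2051] w 0.06973418195594118 j [-0.2093  0.4227  0.8296  1.8245 -0.3563  1.0507  0.8888]
to [ 0.481 -0.294  0.25 ] shift [-0.0001 -0.171   0.0002]
```

View pics/s11c.png

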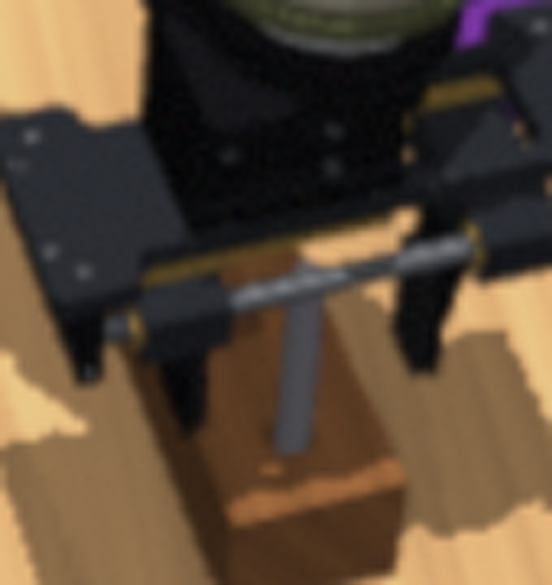

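The punch stands free between the open fingers. I lift off.

Request:
arm_command --targets '[[[0, -0.01, 0, 0, 0, 0], [0, -0.015, 0, 0, 0, 0], [0, -0.02, 0, 0, 0, 0], [0, -0.02, 0, 0, 0, 0], [0, -0.025, 0, 0, 0, 0], [0, -0.025, 0, 0, 0, 0], [0, -0.025, 0, 0, 0, 0], [0, -0.02, 0, 0, 0, 0], [0, -0.02, 0, 0, 0, 0], [0, -0.01, 0, 0, 0, 0], [0, 0, 0, 0, 6.5, 0], [0, 0, 0, 0, 6.5, 0]]]'

```text
time: 17.75
ee_pos: [0.4812, -0.2945, 0.2699]
eef_rot: [-0.706, 0.035, -0.036, 0.706]
ft_force: [0.3, 0.2, -1.6]
width: 0.0874
```

```bash
python3 - <<'E'
from h import *
go([.513,.1185,.25])
c=cam('side');save(c,'s12');cv2.imwrite('pics/s12c.png',cv2.resize(c['pixels'][120:340,240:440],None,fx=2.7,fy=2.7,interpolation=cv2.INTER_CUBIC))
c=cam('top');save(c,'t12');cv2.imwrite('pics/t12c.png',cv2.resize(c['pixels'][140:220,250:430],None,fx=4.4,fy=4.4,interpolation=cv2.INTER_CUBIC))
E
```

```text
t 17.75 pos [ 0.4812 -0.2945  0.2699] ang -5.752133081325708 y [ 0.0014 -0.     -1.    ] F [ 0.2722  0.1815 -1.5828] w 0.08737311465721516 j [-0.3374  0.2366  0.961   1.5945 -0.1966  1.4118  0.5411]
to [0.513  0.1185 0.25  ] shift [-0.0098  0.0199  0.4141]
```

View pics/s12c.png

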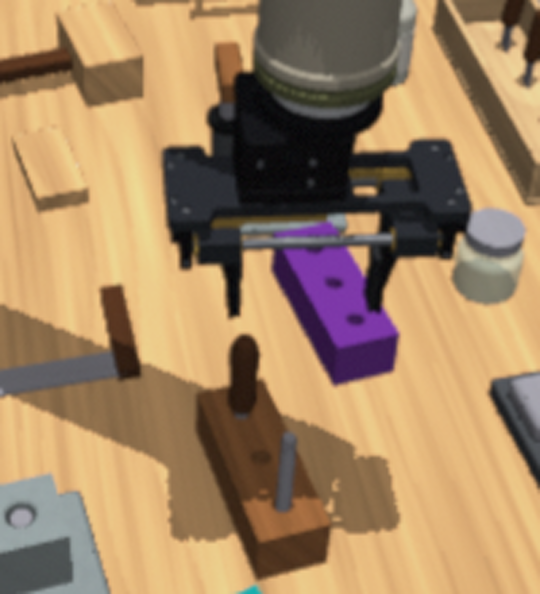

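View pics/t12c.png

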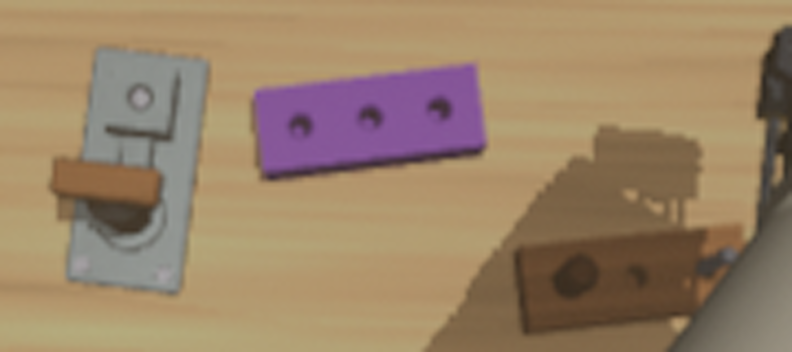

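The punch is back in the outer hole (crop (285,505)), upright, and the screwdriver and the rest are unmoved. I go to the post head.

Request:
arm_command --targets '[[[-0.0008, 0, 0.0345, 0, 0, 0], [-0.0008, 0, 0.0345, 0, 0, 0], [-0.0008, 0, 0.0345, 0, 0, 0], [-0.0008, 0, 0.0345, 0, 0, 0], [-0.0008, 0, 0.0345, 0, 0, 0], [-0.0008, 0, 0.0345, 0, 0, 0], [-0.0008, 0, 0.0345, 0, 0, 0], [-0.0008, 0, 0.0345, 0, 0, 0], [-0.0008, 0, 0.0345, 0, 0, 0], [-0.0008, 0, 0.0345, 0, 0, 0], [-0.0008, 0, 0.0345, 0, 0, 0], [0, 0, 0.0345, 0, 0, 0]]]'

```text
time: 18.85
ee_pos: [0.5114, 0.1203, 0.269]
eef_rot: [-0.706, 0.032, -0.032, 0.706]
ft_force: [0.5, 0.8, 1.1]
width: 0.0869
```

Request:
arm_command --targets '[[[0, 0, 0, 0, 0, 0], [0, 0, 0, 0, 0, 0]]]'

```text
time: 19.02
ee_pos: [0.5114, 0.1206, 0.2684]
eef_rot: [0.707, -0.031, 0.031, -0.706]
ft_force: [0.3, -0.7, -0.9]
width: 0.087
```

```bash
python3 - <<'E'
from h import *
go([.513,.1185,.155])
c=cam('side');save(c,'s13');cv2.imwrite('pics/s13c.png',cv2.resize(c['pixels'][80:220,240:440],None,fx=3.8,fy=3.8,interpolation=cv2.INTER_CUBIC))
E
```

```text
t 19.0167 pos [0.5114 0.1206 0.2684] ang -5.031203223133653 y [-0.0009 -0.0011 -1.    ] F [ 0.3151 -0.7091 -0.9251] w 0.08699508538538826 j [-0.9039  0.083   0.6279  1.6804 -0.0486  1.3954 -0.3569]
to [0.513  0.1185 0.155 ] shift [ 0.0019  0.1135 -0.0018]
```

View pics/s13c.png

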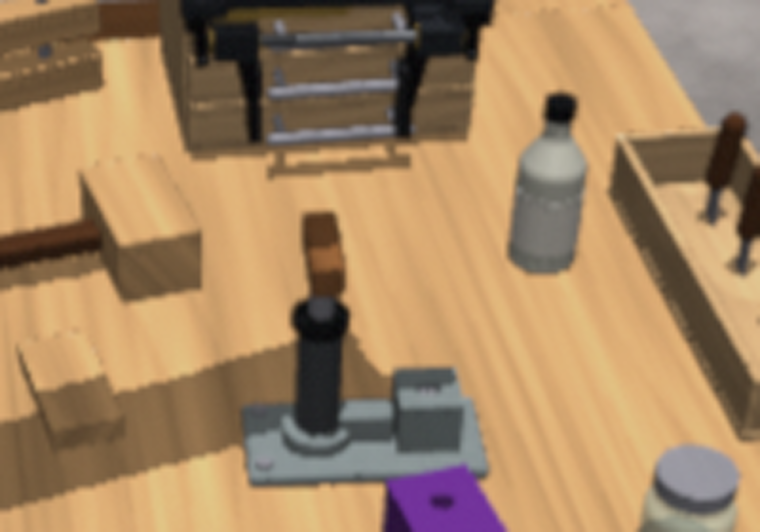

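Request:
arm_command --targets '[[[0.0015, 0.01, -0.0018, 0, 0, 0], [0, 0.02, 0, 0, 0, 0], [0, 0.02, 0, 0, 0, 0], [0, 0.02, 0, 0, 0, 0], [0, 0.02, 0, 0, 0, 0], [0, 0.015, 0, 0, 0, 0], [0, 0.0085, 0, 0, 0, 0], [0, 0, 0, 0, 0, 0]]]'

```text
time: 19.73
ee_pos: [0.5121, 0.1152, 0.1536]
eef_rot: [0.707, -0.035, 0.033, -0.706]
ft_force: [-0.3, -0.1, 0.3]
width: 0.0871
```

```bash
python3 - <<'E'
from h import *
go([.513,.1185,.155])
c=cam('side');save(c,'s14');cv2.imwrite('pics/s14c.png',cv2.resize(c['pixels'][80:220,240:440],None,fx=3.8,fy=3.8,interpolation=cv2.INTER_CUBIC))
E
```

```text
t 19.7333 pos [0.5121 0.1152 0.1536] ang -5.524404086011127 y [-0.0026 -0.0014 -1.    ] F [-0.296  -0.0968  0.35  ] w 0.08706438065815095 j [-0.8732  0.1781  0.6291  1.8415 -0.1132  1.1607 -0.3026]
to [0.513  0.1185 0.155 ] shift [ 0.0006 -0.0014  0.0034]
```

View pics/s14c.png

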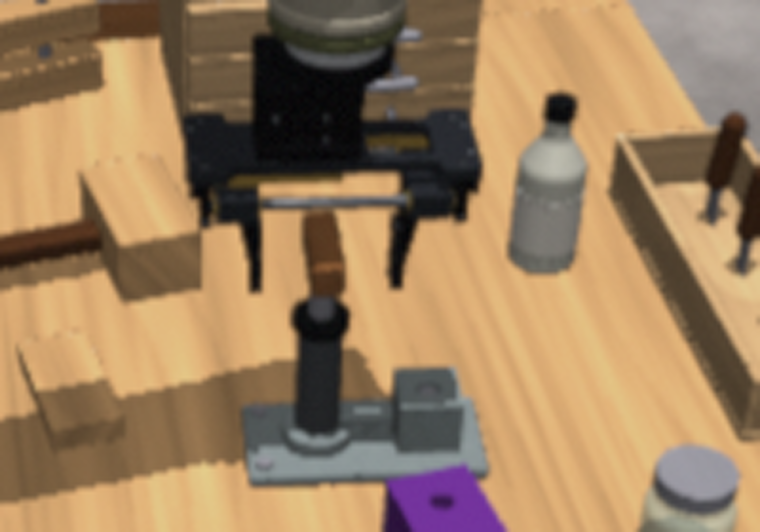

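The fingers straddle the head evenly at about the right height. I close with 40 N.

Request:
arm_command --targets '[[[0.0005, 0, 0.003, 0, 0, 0], [0, 0, 0, 0, 0, 0], [0, 0, 0, 0, 0, 0], [0, 0, 0, 0, 0, 0], [0, 0, 0, 0, 0, 0], [0, 0, 0, 0, 0, 0], [0, 0, 0, 0, 0, 0], [0, 0, 0, 0, 0, 0], [0, 0, 0, 0, 0, 0], [0, 0, 0, 0, 0, 0], [0, 0, 0, 0, 0, 0], [0, 0, 0, 0, 0, 0]]]' --hand 0 --grip_force 40

```text
time: 20.78
ee_pos: [0.5115, 0.12, 0.1544]
eef_rot: [0.707, -0.035, 0.032, -0.706]
ft_force: [-9.1, 0.3, 0.4]
width: 0.0235
```

Request:
arm_command --targets '[[[0, 0, 0, 0, 0, 0], [0, 0, 0, 0, 0, 0]]]'

```text
time: 20.95
ee_pos: [0.5115, 0.1199, 0.1544]
eef_rot: [0.707, -0.035, 0.032, -0.706]
ft_force: [-9.1, 0.6, 0.6]
width: 0.0237
```

```bash
python3 - <<'E'
from h import *
go()
E
```

```text
t 20.95 pos [0.5115 0.1199 0.1544] ang -5.425406808154575 y [-0.0054 -0.0005 -1.    ] F [-9.1273  0.5627  0.5735] w 0.023704365996151014 j [-0.8772  0.1806  0.6257  1.8371 -0.1157  1.1654 -0.3075]
```

Request:
arm_command --targets '[[[-0.001, 0, 0, 0, 0, 0], [0, 0, 0, 0, 0, 0]]]'

```text
time: 21.12
ee_pos: [0.5114, 0.1199, 0.1549]
eef_rot: [0.706, -0.035, 0.032, -0.706]
ft_force: [-5.6, 1.2, -0.1]
width: 0.0236
```

Request:
arm_command --targets '[[[-0.0015, 0, 0, 0, 0, 0], [0, 0, 0, 0, 0, 0]]]'

```text
time: 21.28
ee_pos: [0.5114, 0.12, 0.1556]
eef_rot: [-0.706, 0.034, -0.034, 0.706]
ft_force: [-1.5, 0.2, 0.5]
width: 0.0237
```

Request:
arm_command --targets '[[[0, -0.005, 0, 0, 0, 0], [0, -0.01, 0, 0, 0, 0], [0, -0.01, 0, 0, 0, 0], [0, -0.01, 0, 0, 0, 0], [0, -0.01, 0, 0, 0, 0], [0, -0.005, 0, 0, 0, 0], [0, 0, 0, 0, 0, 0]]]'

```text
time: 21.87
ee_pos: [0.5114, 0.12, 0.2067]
eef_rot: [-0.706, 0.034, -0.034, 0.707]
ft_force: [-1.4, -0.2, -3.4]
width: 0.0238
```

```bash
python3 - <<'E'
from h import *
go([.5114,.1199,.23])
E
```

```text
t 21.8667 pos [0.5114 0.12   0.2067] ang -5.461643989298586 y [ 0.0002  0.0007 -1.    ] F [-1.404  -0.1953 -3.3721] w 0.023775314279936424 j [-0.8943  0.1228  0.6301  1.776  -0.0764  1.2667 -0.3403]
to [0.5114 0.1199 0.23  ] shift [ 0.     -0.0233 -0.0001]
```

Request:
arm_command --targets '[[[0, -0.006, 0, 0, 0, 0], [0, -0.006, 0, 0, 0, 0], [0, -0.005, 0, 0, 0, 0], [0, -0.003, 0, 0, 0, 0], [0, 0, 0, 0, 0, 0]]]'

```text
time: 22.28
ee_pos: [0.5113, 0.12, 0.226]
eef_rot: [-0.706, 0.034, -0.034, 0.706]
ft_force: [-1.1, -0.1, -3.1]
width: 0.0237
```

Request:
arm_command --targets '[[[0, -0.002, 0, 0, 0, 0], [0, -0.002, 0, 0, 0, 0], [0, 0, 0, 0, 0, 0]]]'

```text
time: 22.53
ee_pos: [0.5113, 0.12, 0.2297]
eef_rot: [0.706, -0.034, 0.034, -0.706]
ft_force: [-1.2, 0.1, -3.6]
width: 0.0237
```

Request:
arm_command --targets '[[[0, -0.002, 0, 0, 0, 0], [0, -0.001, 0, 0, 0, 0], [0, 0, 0, 0, 0, 0]]]'

```text
time: 22.78
ee_pos: [0.5113, 0.12, 0.2326]
eef_rot: [-0.706, 0.034, -0.034, 0.706]
ft_force: [-1.2, 0.8, -5.1]
width: 0.0237
```

Request:
arm_command --targets '[[[0, -0.0015, 0, 0, 0, 0], [0, -0.001, 0, 0, 0, 0], [0, 0, 0, 0, 0, 0]]]'

```text
time: 23.03
ee_pos: [0.5113, 0.1199, 0.2344]
eef_rot: [0.706, -0.034, 0.034, -0.706]
ft_force: [2.6, 1.4, -13.2]
width: 0.0235
```

The force rose sharply (-13 N), so this is the hard stop. I verify visually.

Request:
arm_command --targets '[[[0, 0, 0, 0, 0, 0], [0, 0, 0, 0, 0, 0], [0, 0, 0, 0, 0, 0], [0, 0, 0, 0, 0, 0], [0, 0, 0, 0, 0, 0], [0, 0, 0, 0, 0, 0]]]'

```text
time: 23.53
ee_pos: [0.5113, 0.1199, 0.2345]
eef_rot: [0.706, -0.034, 0.034, -0.706]
ft_force: [5.2, 2.4, -19.8]
width: 0.0238
```

```bash
python3 - <<'E'
from h import *
go()
c=cam('side');save(c,'s15');cv2.imwrite('pics/s15c.png',cv2.resize(c['pixels'][80:340,230:440],None,fx=2.3,fy=2.3,interpolation=cv2.INTER_CUBIC))
cv2.imwrite('pics/s15d.png',cv2.resize(c['pixels'][90:210,290:370],None,fx=5,fy=5,interpolation=cv2.INTER_CUBIC))
for z in (.112,.24,.253,.266): print(z,proj(c,[.5127,.119,z+0]),proj(c,[.5127-.0034,.119-.035,z]))
E
```

```text
t 23.5333 pos [0.5113 0.1199 0.2345] ang -5.4597216238747 y [-0.0005 -0.0004 -1.    ] F [  5.2442   2.4406 -19.7529] w 0.023769151497496387 j [-0.9001  0.1019  0.6304  1.7353 -0.0616  1.3249 -0.3524]
0.112 [323.385  166.5863] [324.5661 174.73  ]
0.24 [324.9614 125.5352] [326.2534 133.3604]
0.253 [325.1333 121.0633] [326.4377 128.8479]
0.266 [325.3075 116.5309] [326.6245 124.2731]
```

View pics/s15c.png

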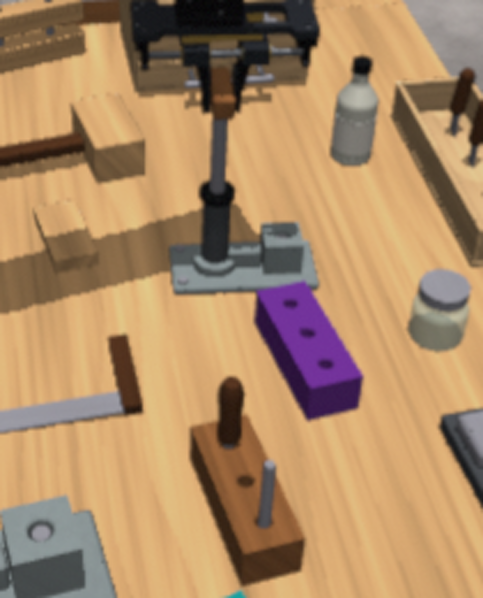

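View pics/s15d.png

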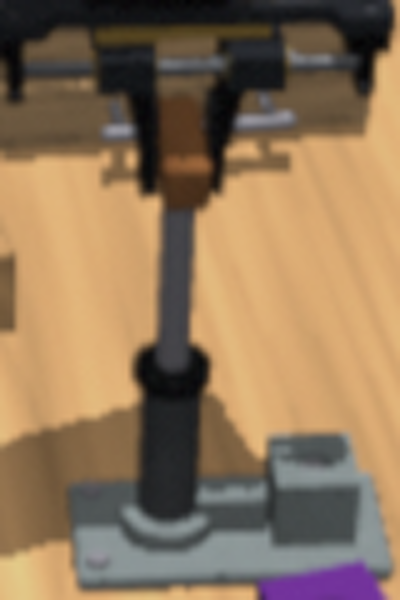

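The head is at the second stop: its near-face edges fall within a few px of the prediction for 100 mm of rise. The grip is on its middle, and the punch and bystanders are in place. I check that the force is steady before handing in.

Request:
arm_command --targets '[[[0, 0, 0, 0, 0, 0], [0, 0, 0, 0, 0, 0], [0, 0, 0, 0, 0, 0], [0, 0, 0, 0, 0, 0], [0, 0, 0, 0, 0, 0], [0, 0, 0, 0, 0, 0]]]'

```text
time: 24.08
ee_pos: [0.5113, 0.1199, 0.2345]
eef_rot: [0.706, -0.034, 0.034, -0.706]
ft_force: [4.6, 1.3, -19.5]
width: 0.0235
```

```bash
python3 - <<'E'
from h import *
print(r.close_job()); go()
E
```

```text
the job is handed in; nothing more can be done
None
the job is handed in; nothing more can be done
```

I finished the job and handed it in at about 24 s of the 64 s limit; the hand-in gives no verdict.

- **Button and post:** I took the punch from the wooden block and pressed the small support's button with its tip. The contact force was about 2.5–3 N, and the camera showed the post popped up.
- **Punch:** I put it back in its original hole and let go. The camera shows it standing there upright.
- **Second stop:** I gripped the post's wooden head and pulled it up 79 mm from the first stop, until the force rose sharply at the end of travel.

**Last checks:** The TCP height held at 0.2345 m, with a steady downward force of about 20 N at the wrist. The fingers were 23.5 mm apart on the 24 mm head. In the side picture, the head is within about 3 px of where 100 mm of rise should put it. About 2 px of that is the side camera's own offset, seen earlier when measuring the button. The screwdriver and the other things visible in that picture had not moved.

I could not read the button's position directly. I judged it out only because the punch was clear of it.

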